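# Zero a spice mill and set its grind

### The arm

A 6-joint arm with a two-finger parallel gripper is mounted at the origin on a cart in front of the work surface, level with it; the furniture and walls round the work are solid. World frame = base frame: x ahead of the robot, y to its left, z up, the work surface at z = 0. Lengths are in m, angles in rad, forces in N, time in s.
With the tool pointing down it reaches from about 0.375 to 0.925 m from the base axis. Payload 5.7 kg.
Tool frame: the origin (TCP) lies at the centre of the arm's flange, where the gripper is bolted on; the fingertips stand 182 mm ahead of it and the grasp point (between the pads) lies 163 mm ahead of it; z points along the fingers, y is the line along which they close (so a half turn about z gives the same grasp; the last joint's range is limited). The gripper opens to 88 mm and grips with 3 to 60 N. Pads are 20 mm wide; open, the fingers measure 115 mm over their backs; the gripper's body (75 mm by 178 mm) begins 61 mm behind the grasp point.
Start: joints at [-1.448, 0.359, 1.51, -0, 1.272, -0.115], TCP at [0.141, -0.583, 0.405] pointing down, gripper open.
Joint ranges: [-2.97, 2.97], [-1.01, 2.36], [0.21, 2.38], [-0.96, 4.11], [0.2, 2.71], [-2.98, 2.98]. Speed limits (rad/s): [2.39, 2.39, 3.14, 3.14, 3.14, 3.14].

### API

Orientations are given as a 3x3 rotation matrix whose columns are the frame's x, y, z axes.
In Python, from cell import get_obs, grab_frame, sign_off gives the robot as it stands. The module is installed in compiled form; this text tells all that it offers.
- The arm moves only by the tool jog_arm, never from a script. Its argument "increments" is a list of rows, each an object of numbers: "tx", "ty", "tz": the shift along the tool's x, y, z in mm; "yaw": the turn about the tool's z in rad; "hand": the opening, from 0 (shut) to 1 (fully open). In form: [{"tx": .., "ty": .., "tz": .., "yaw": .., "hand": ..}, ...]. A call has 1 to 8 rows; each row is the pose to reach, as a shift and turn from the pose commanded when the call began, along the tool's axes at that moment; what a row does not reach only later rows make up. A row lasts 1/10 s, in which the tool goes at most 50 mm and 8.59 degrees, less where a joint would pass 70% of its speed; a pose out of reach is approached as far as the arm can. A call with a gripper value outside its range is refused whole. The fingers move at their own pace and stop on an object; "force" is the grip in N (left out, the last holds). Time passes only in rows, so rows that repeat a pose let the fingers close. It gives the time, the measured TCP pose, the force, the opening and the grip force at its end, in the units of the state.
- get_obs(): the state, without advancing time (a new reading comes with each control period).
- grab_frame(name): name is "scene" or "top" or "wrist"; returns a dict with "pixels" (480x640x3 uint8, blue, green, red), "mtx" (3x3 intrinsics, pixels), "T" (4x4, takes a point from camera to world coordinates). Camera axes: x right, y up, looking along -z (the intrinsics and any distortion apply to the point x, -y, -z); pixel columns grow to the right and rows downward; lengths in m; the calibration is good to about 2 mm. The wrist camera is an equidistant fisheye: a pixel r from the principal point sees the ray r / f radians off the axis. A picture is of the moment at which its call begins. There is no depth.
- sign_off(): hands the job in; it is judged then, once.
The state is a dict: "t": time; "joints": joint angles; "joint_vel": joint speeds; "tau": joint torques, N m; "tcp_pos": TCP position; "ee_rot": TCP orientation; "force": force on the tool from outside, world axes, zero at the start; "wrist_torque": the same for the moment, N m; "gripper_width": opening from 0.0 (shut) to 1.0 (fully open); "finger_force": force on a finger pad.
Only numpy, scipy, OpenCV 4.12 (cv2) and the standard library are available. Lean on these libraries where they do the work, as an engineer would, in place of code of your own. Each camera call takes 0.05 s, during which the arm holds its last target. There are 200 camera calls.

### The job

Set the grind of the steel spice mill: turn the T-bar adjuster on its top clockwise until the burrs just bottom, without forcing it so that the mill twists in its foot, then back it off by a quarter of a turn and let go. Leave the bowl, the shaker, the squeeze bottle and the wooden pepper mill standing where they are.

Things in the scene. Friction and masses are not known exactly. Their poses are not given: they have to be found in the camera images.
- mill: foot of the steel spice mill, fixed to the worktop: a steel disc 136 mm across, 20 mm high. Origin at the centre of its underside, z up along the mill's axis. Whole mill 198 mm high. Above the foot: a round steel housing 86 to 100 mm across, its flat top 150 mm above the worktop, with engraved marks every 30 degrees (long ones every 90), not tied to where the adjuster bottoms.
- spout (a point): front of the outlet spout on the mill's housing: 81 mm from the mill's axis on its -x side, 76 mm above the worktop. The housing stands in the foot on a stiff rubber bush (8 N m per rad): at rest its axes are parallel to the foot's; torque on a bottomed adjuster twists it about z.
- tbar (a point): T-bar of the adjuster on the mill's axis: dark steel bar 50 mm long (x), 13 mm thick (y), 36 mm tall, 162 to 198 mm above the worktop; pinch it across its thickness. This point lies in it at 184 mm. Under it a boss 34 mm across with a small pointer at the +x end. Clockwise from above closes, against 0.06 N m of friction; it stays where left, does not rise or sink.
- upper_burr (a point): upper burr, hidden in the housing on the mill's axis; the adjuster lifts it 1.2 mm per turn anticlockwise without turning it. Gap to the lower burr: 0 when bottomed, 0.3 mm a quarter turn open. Starts 0.6 to 2.2 rad of turn open; the adjuster bottoms hard, at an angle that differs with wear and must be felt by the rise of torque.
- lower_burr (a point): lower burr, hidden inside the housing on the mill's axis, fixed to the housing, 0.104 m above the worktop; where the upper burr lies when bottomed.
- bowl: small open steel bowl, 115 mm across, 38 mm high, loose, below the spout. Origin at the centre of its underside.
- shaker: steel shaker with a screw cap, 69 mm across, 96 mm high, loose. Origin at the centre of its underside.
- bottle: squeeze bottle with a pointed nozzle, 45 mm across, 178 mm high, loose. Origin at the centre of its underside.
- pepper: wooden pepper mill, 58 mm across, 170 mm high, loose, a bystander. Origin at the centre of its underside.
Things that resemble listed ones, but are neither listed nor needed, are in the scene too. Leave any black or orange look-alike of the bowl alone.

How it is judged:
On the way:
1. the adjuster is turned in until the burrs bottom (gap under 0.01 mm, 3 degrees) (z of upper_burr in the frame of lower_burr below 1e-05 m), for 0.1 s.
At the end, for the whole second after the job is handed in: The adjuster has bottomed and now stands a quarter turn (90 degrees, 15 either way: burr gap 0.25 to 0.35 mm) open from where it bottomed, and bowl, shaker, bottle and pepper mill stand upright within 30 mm of where they were (z of upper_burr in the frame of lower_burr between 0.00025 and 0.00035 m and angle between each of bowl, shaker, bottle, pepper's own z axis and vertical below 0.2 rad and distance of each of bowl, shaker, bottle, pepper from where it was at the start of the episode below 0.03 m); the robot touches nothing.
It fails at once if the adjuster is forced: the housing twists in its foot by more than 0.1 rad (0.8 N m) (angle between the x axis of spout and the x axis of mill, either way round above 0.1 rad).
It also fails if it takes over 72 s, if anything falls off the work surface, if the arm or the gripper's body presses on something with over 40 N, if the wrist force passes 120 N, or if a joint passes its speed limit or range.

## Working session

There is one attempt and no reset: what is moved stays moved. The work goes in short steps, Python scripts to look and compute and a tool call to move; the robot and the scene stay as the last step left them, time stands still between calls to the robot, and variables do not carry over. Pictures are saved under pics/ and viewed, at most 10 in all, crops included, and the job is handed in when it is done.

Besides the shell and the picture viewer there is one more tool, called after "Emit:" as name([rows], argument=value, ...), one row to a line, values as JSON. jog_arm: Moves the arm, as the interface text tells. Its arguments: {"type":"object","properties":{"increments":{"type":"array"},"force":{"type":"number"}},"required":["increments"]}

```bash
mkdir -p pics
python3 - <<'E'
from cell import *
import cv2,numpy as np
np.set_printoptions(precision=4,suppress=True)
a=[]
for n in("top","scene"):
    f=grab_frame(n); cv2.imwrite(f"pics/{n}0.png",f["pixels"]); print(n,f["mtx"],f["T"])
    np.savez(f"{n}0.npz",**f)
o=get_obs(); print(o)
E
```

```text
top [[610.2536   0.     313.5563]
 [  0.     610.2536 241.9554]
 [  0.       0.       1.    ]] [[-0.0007  0.9916 -0.1292  0.2617]
 [-0.9999  0.0006  0.0101 -0.1499]
 [ 0.0101  0.1292  0.9916  1.6385]
 [ 0.      0.      0.      1.    ]]
scene [[603.964    0.     329.9811]
 [  0.     603.964  246.6379]
 [  0.       0.       1.    ]] [[ 0.5268  0.6173 -0.5843 -0.5294]
 [-0.85    0.3839 -0.3607 -0.7492]
 [ 0.0017  0.6867  0.7269  1.3949]
 [ 0.      0.      0.      1.    ]]
{'t': 0.1, 'joints': array([-1.4481,  0.3594,  1.5113, -0.    ,  1.2725, -0.1151]), 'joint_vel': array([-0.0001, -0.002 , -0.0031, -0.0011,  0.0008, -0.0014]), 'tau': array([  0.0011, -51.6356, -27.1406,   0.0678,   0.0276,  -0.    ]), 'tcp_pos': array([ 0.1413, -0.5828,  0.4039]), 'ee_rot': array([[ 0.9719,  0.2356, -0.0002],
       [ 0.2356, -0.9719,  0.0016],
       [ 0.0001, -0.0016, -1.    ]]), 'force': array([1.4773, 0.3216, 0.3278]), 'wrist_torque': array([0.0121, 0.0119, 0.0187]), 'finger_force': 0.0, 'gripper_width': 1.0022419425750777}
```

View pics/top0.png

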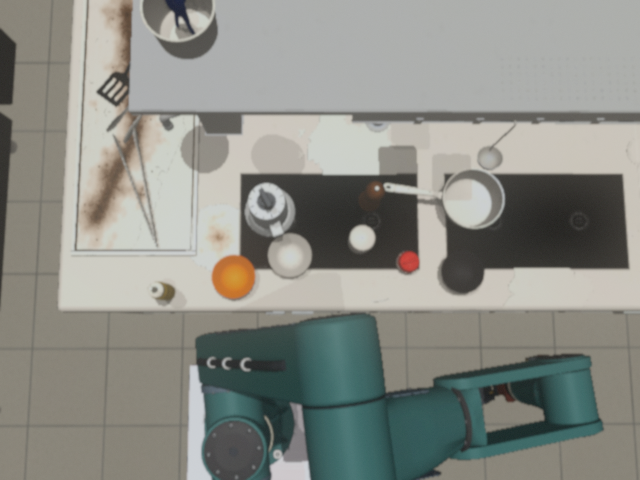

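View pics/scene0.png

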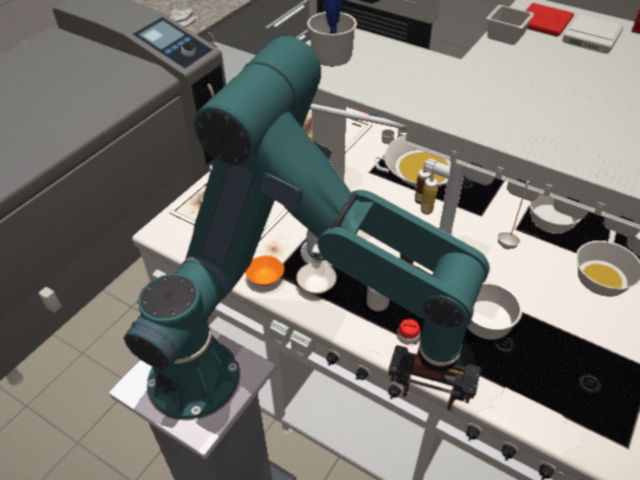

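The top view shows the steel mill at about (268,207), its spout toward (277,230), with the bowl below it at (290,255). The orange look-alike is at (234,277), the black one at (462,272), the shaker at (362,238), the pepper mill at about (373,190) and the bottle perhaps at (162,291). The only other steel thing near is the pot at (472,198). In the scene view the arm hides the mill.

```bash
cat > h.py <<'E'
import numpy as np,cv2
def ray(f,u,v):
    K=f["mtx"];T=f["T"]
    d=T[:3,:3]@np.array([(u-K[0,2])/K[0,0],-(v-K[1,2])/K[1,1],-1.]);return T[:3,3],d
def onz(f,u,v,z):
    o,d=ray(f,u,v);return o+d*(z-o[2])/d[2]
def proj(f,p):
    T=f["T"];c=T[:3,:3].T@(np.array(p)-T[:3,3]);K=f["mtx"]
    return K[0,0]*c[0]/-c[2]+K[0,2],K[1,1]*-c[1]/-c[2]+K[1,2]
E
python3 - <<'E'
from h import *
np.set_printoptions(precision=4,suppress=True)
f=dict(np.load("top0.npz"))
c=f["pixels"][165:285,220:320];cv2.imwrite("pics/c1.png",cv2.resize(c,None,fx=5,fy=5,interpolation=cv2.INTER_CUBIC))
for n,u,v,z in(("tbar",267,199,.184),("bowl",290,255,.04),("shaker",362,238,.09),("pepper",376,188,.17),("shelf",250,110,.4),("bottle",156,289,.178)):print(n,onz(f,u,v,z))
E
```

```text
tbar [ 0.5561 -0.052   0.184 ]
bowl [ 0.4353 -0.1042  0.04  ]
shaker [ 0.4737 -0.2899  0.09  ]
pepper [ 0.5868 -0.3185  0.17  ]
shelf [ 0.7029 -0.029   0.4   ]
bottle [0.3387 0.2108 0.178 ]
```

View pics/c1.png

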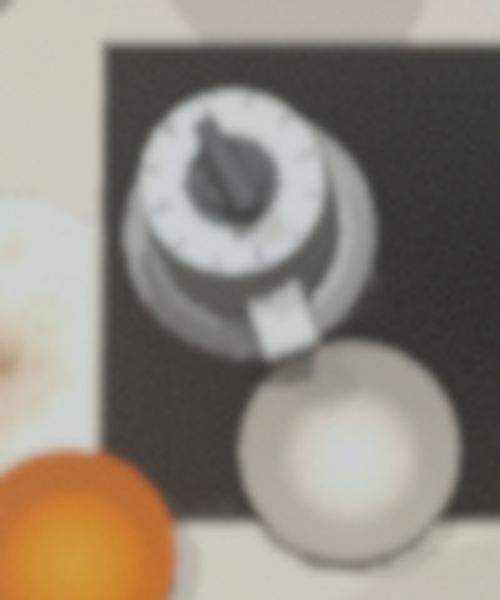

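Run:
```python
from h import *
from cell import get_obs
np.set_printoptions(precision=4,suppress=True)
f=dict(np.load("top0.npz"))
P=lambda x,y,z:onz(f,220+x/5-.4,165+y/5-.4,z)
print("housing",P(234,181,.15),"foot",P(250,228,.02))
a,b=P(205,118,.165),P(250,212,.165);print(a,b,np.arctan2(*(a-b)[1::-1]))
o=get_obs();d=P(234,181,.15)-o["tcp_pos"];print(o["ee_rot"].T@d*1000)
```

```text
housing [ 0.5585 -0.0482  0.15  ] foot [ 0.5587 -0.0482  0.02  ]
[ 0.587  -0.0347  0.165 ] [ 0.54   -0.0572  0.165 ] 0.4472833270231718
[ 531.3108 -420.8271  254.682 ]
```

Emit:
jog_arm([
  {"tx": 150,"ty": -119,"tz": -20,"yaw": -0.15},
  {"tx": 190,"ty": -150,"tz": -20,"yaw": -0.3},
  {"tx": 230,"ty": -182,"tz": -20,"yaw": -0.45},
  {"tx": 270,"ty": -214,"tz": -20,"yaw": -0.6},
  {"tx": 310,"ty": -245,"tz": -20,"yaw": -0.75},
  {"tx": 350,"ty": -277,"tz": -20,"yaw": -0.9},
  {"tx": 390,"ty": -309,"tz": -20,"yaw": -1.05},
  {"tx": 430,"ty": -341,"tz": -20,"yaw": -1.2},
])

```text
$.increments[0]: bad value
```

```bash
cat > go.py <<'E'
from h import *
from cell import get_obs
np.set_printoptions(precision=4,suppress=True)
o=get_obs();R=o["ee_rot"];d=np.array([.5586,-.0482,.347])-o["tcp_pos"]
h=np.arctan2(R[1,0],R[0,0]);print(o["t"],o["tcp_pos"],o["joints"],"d",R.T@d*1000,"head",h,"dyaw",-((.4473+np.pi-h)%(2*np.pi)),o["force"],o["wrist_torque"])
E
python3 go.py
```

```text
0.1 [ 0.1413 -0.5828  0.4039] [-1.4481  0.3594  1.5113 -0.      1.2725 -0.1151] d [ 531.4861 -421.1473   57.6822] head 0.23782565810207257 dyaw -3.35106699548772 [1.4773 0.3216 0.3278] [0.0121 0.0119 0.0187]
```

Emit:
jog_arm([
  {"tx": 40,"ty": -32,"tz": -20,"yaw": -0.15,"hand": 1},
  {"tx": 80,"ty": -63,"tz": -20,"yaw": -0.3,"hand": 1},
  {"tx": 120,"ty": -95,"tz": -20,"yaw": -0.45,"hand": 1},
  {"tx": 160,"ty": -127,"tz": -20,"yaw": -0.6,"hand": 1},
  {"tx": 200,"ty": -158,"tz": -20,"yaw": -0.75,"hand": 1},
  {"tx": 240,"ty": -190,"tz": -20,"yaw": -0.9,"hand": 1},
  {"tx": 280,"ty": -222,"tz": -20,"yaw": -1.05,"hand": 1},
  {"tx": 320,"ty": -253,"tz": -20,"yaw": -1.2,"hand": 1},
])

```text
t: 0.9
tcp_pos: [0.3863, -0.2688, 0.4245]
ee_rot: [[0.127, 0.992, -0.0], [0.992, -0.127, 0.0], [0.0, -0.0, -1.0]]
force: [0.5, -0.2, -0.1]
gripper_width: 0.999
finger_force: 0.0
```

```bash
python3 go.py
```

```text
0.9 [ 0.3863 -0.2688  0.4245] [-0.7549  0.1509  1.7502  0.0001  1.2408 -0.6278] d [240.6841 142.9481  77.5644] head 1.443679191185119 dyaw -2.1452134624046737 [ 0.5018 -0.1596 -0.092 ] [-0.0476 -0.0878  0.0106]
```

Emit:
jog_arm([
  {"tx": 35,"ty": 21,"tz": 0,"yaw": -0.15,"hand": 1},
  {"tx": 70,"ty": 42,"tz": 0,"yaw": -0.3,"hand": 1},
  {"tx": 105,"ty": 63,"tz": 0,"yaw": -0.45,"hand": 1},
  {"tx": 140,"ty": 84,"tz": 0,"yaw": -0.6,"hand": 1},
  {"tx": 175,"ty": 105,"tz": 0,"yaw": -0.75,"hand": 1},
  {"tx": 210,"ty": 125,"tz": 0,"yaw": -0.9,"hand": 1},
  {"tx": 240.7,"ty": 143,"tz": 0,"yaw": -1.05,"hand": 1},
  {"tx": 240.7,"ty": 143,"tz": 0,"yaw": -1.2,"hand": 1},
])

```text
t: 1.7
tcp_pos: [0.5614, -0.048, 0.4242]
ee_rot: [[-0.88, 0.474, 0.001], [0.474, 0.88, 0.002], [-0.0, 0.002, -1.0]]
force: [-1.1, -0.4, 0.4]
gripper_width: 1.001
finger_force: 0.0
```

Emit:
jog_arm([
  {"tx": 0,"ty": 0,"tz": 0,"yaw": -0.15,"hand": 1},
  {"tx": 0,"ty": 0,"tz": 0,"yaw": -0.3,"hand": 1},
  {"tx": 0,"ty": 0,"tz": 0,"yaw": -0.45,"hand": 1},
  {"tx": 0,"ty": 0,"tz": 0,"yaw": -0.6,"hand": 1},
  {"tx": 0,"ty": 0,"tz": 0,"yaw": -0.75,"hand": 1},
  {"tx": 0,"ty": 0,"tz": 0,"yaw": -0.9,"hand": 1},
  {"tx": 0,"ty": 0,"tz": 0,"yaw": -0.945,"hand": 1},
  {"tx": 0,"ty": 0,"tz": 0,"yaw": -0.945,"hand": 1},
])

```text
t: 2.5
tcp_pos: [0.5591, -0.0511, 0.4243]
ee_rot: [[-0.904, -0.427, -0.001], [-0.427, 0.904, 0.0], [0.001, 0.001, -1.0]]
force: [-0.7, -0.7, 0.7]
gripper_width: 1.001
finger_force: 0.0
```

```bash
python3 go.py
python3 - <<'E'
from cell import *
import cv2,numpy as np
np.set_printoptions(precision=4,suppress=True)
for n in("wrist",):
    f=grab_frame(n); cv2.imwrite(f"pics/w1.png",f["pixels"]); print(n,f["mtx"],f["T"])
    np.savez(f"w1.npz",**f)
E
```

```text
2.5 [ 0.5591 -0.0511  0.4243] [-0.2142  0.2863  1.5684  0.0001  1.2879 -2.2265] d [-0.8376  2.807  77.2652] head -2.7001594810804583 dyaw -0.005866827490665472 [-0.7302 -0.7154  0.7434] [ 0.0917 -0.0628  0.036 ]
wrist [[371.6483   0.     315.5047]
 [  0.     371.6483 238.7606]
 [  0.       0.       1.    ]] [[-0.4274 -0.8732 -0.2341  0.494 ]
 [ 0.904  -0.4127 -0.1113 -0.0816]
 [ 0.0006 -0.2592  0.9658  0.4042]
 [ 0.      0.      0.      1.    ]]
```

View pics/w1.png

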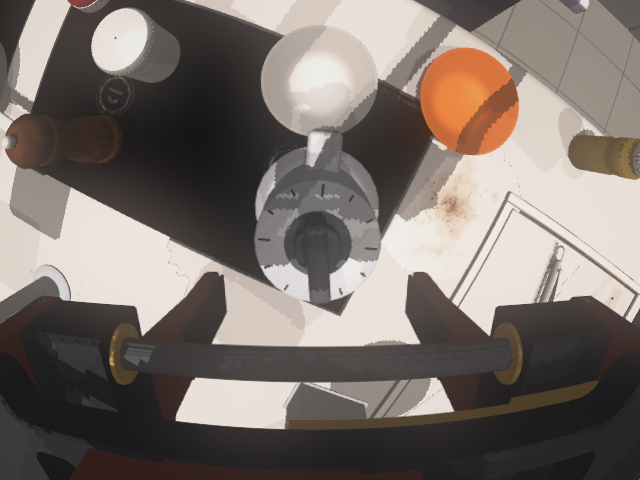

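The wrist view shows the mill with its T-bar upright at (318,243)-(320,302), midway between the fingertips at (222,280) and (412,280). The bowl is at (320,80) and the spout at (324,148). I'll check the bar's centre and yaw by ray casting.

Run:
```python
from h import *
np.set_printoptions(precision=4,suppress=True)
f=dict(np.load("w1.npz"));K=f["mtx"]
def P(u,v,z):
    d=np.array([u-K[0,2],v-K[1,2]]);r=np.hypot(*d);t=r/K[0,0]
    c=np.array([d[0]/r*np.sin(t),-d[1]/r*np.sin(t),-np.cos(t)]);w=f["T"][:3,:3]@c;o=f["T"][:3,3]
    return o+w*(z-o[2])/w[2]
a,b=P(317,243,.198),P(320,302,.198);print(a,b,(a+b)/2,np.arctan2(*(b-a)[1::-1]))
c=f["pixels"][170:320,245:395];cv2.imwrite("pics/c2.png",cv2.resize(c,None,fx=4,fy=4,interpolation=cv2.INTER_CUBIC))
```

```text
[ 0.5459 -0.056   0.198 ] [ 0.5788 -0.0384  0.198 ] [ 0.5624 -0.0472  0.198 ] 0.49181401629070054
```

View pics/c2.png

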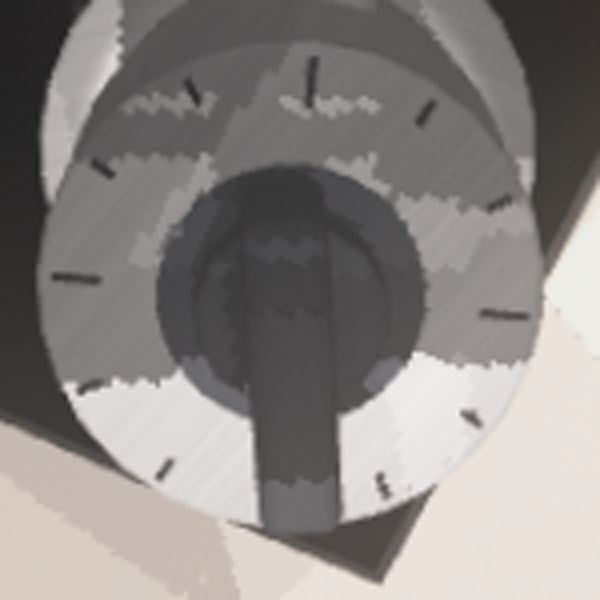

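The crop shows the bar's centre line running from (285,200) to (300,530), which is within about 0.03 rad of the tool's x, and the housing disc centred below it. The choice is confirmed.

Emit:
jog_arm([
  {"tx": 0,"ty": 0,"tz": 0,"yaw": 0,"hand": 1},
])

```text
t: 2.65
tcp_pos: [0.5592, -0.0511, 0.4245]
ee_rot: [[-0.905, -0.426, -0.0], [-0.426, 0.905, 0.0], [0.0, 0.0, -1.0]]
force: [-1.0, -0.6, 1.0]
gripper_width: 1.0
finger_force: 0.0
```

```bash
python3 go.py
```

```text
2.65 [ 0.5592 -0.0511  0.4245] [-0.2142  0.2861  1.5681  0.0001  1.2879 -2.2249] d [-0.7326  2.8783 77.4584] head -2.7017421383475297 dyaw -0.007449484757736435 [-1.0156 -0.5846  0.9802] [ 0.0398 -0.1245 -0.0023]
```

Emit:
jog_arm([
  {"tx": -0.7,"ty": 2.9,"tz": 0,"yaw": -0.007,"hand": 1},
  {"tx": -0.7,"ty": 2.9,"tz": 25,"yaw": -0.007,"hand": 1},
  {"tx": -0.7,"ty": 2.9,"tz": 50,"yaw": -0.007,"hand": 1},
  {"tx": -0.7,"ty": 2.9,"tz": 70,"yaw": -0.007,"hand": 1},
  {"tx": -0.7,"ty": 2.9,"tz": 77,"yaw": -0.007,"hand": 1},
  {"tx": -0.7,"ty": 2.9,"tz": 77,"yaw": -0.007,"hand": 1},
])

```text
t: 3.25
tcp_pos: [0.5583, -0.0481, 0.3468]
ee_rot: [[-0.901, -0.433, -0.002], [-0.433, 0.901, 0.001], [0.002, 0.001, -1.0]]
force: [0.6, -0.1, -0.3]
gripper_width: 0.999
finger_force: 0.0
```

Emit:
jog_arm([
  {"tx": 0,"ty": 0,"tz": 0,"yaw": 0,"hand": 0},
  {"tx": 0,"ty": 0,"tz": 0,"yaw": 0,"hand": 0},
  {"tx": 0,"ty": 0,"tz": 0,"yaw": 0,"hand": 0},
  {"tx": 0,"ty": 0,"tz": 0,"yaw": 0,"hand": 0},
  {"tx": 0,"ty": 0,"tz": 0,"yaw": 0,"hand": 0},
  {"tx": 0,"ty": 0,"tz": 0,"yaw": 0,"hand": 0},
  {"tx": 0,"ty": 0,"tz": 0,"yaw": 0,"hand": 0},
  {"tx": 0,"ty": 0,"tz": 0,"yaw": 0,"hand": 0},
], force=25)

```text
t: 4.05
tcp_pos: [0.5587, -0.0482, 0.3477]
ee_rot: [[-0.901, -0.433, -0.0], [-0.433, 0.901, 0.0], [-0.0, 0.0, -1.0]]
force: [-0.1, 0.8, -0.3]
gripper_width: 0.314
finger_force: 0.0
```

```bash
python3 go.py
```

```text
4.05 [ 0.5587 -0.0482  0.3477] [-0.2093  0.3615  1.6636  0.0001  1.1166 -2.2284] d [0.0482 0.052  0.6701] head -2.6933911814341753 dyaw -6.282283835023968 [-0.1055  0.8165 -0.3113] [ 0.0934 -0.1611 -0.0027]
```

Emit:
jog_arm([
  {"tx": 0,"ty": 0,"tz": 0,"yaw": 0,"hand": 0},
  {"tx": 0,"ty": 0,"tz": 0,"yaw": 0,"hand": 0},
  {"tx": 0,"ty": 0,"tz": 0,"yaw": 0,"hand": 0},
  {"tx": 0,"ty": 0,"tz": 0,"yaw": 0,"hand": 0},
  {"tx": 0,"ty": 0,"tz": 0,"yaw": 0,"hand": 0},
  {"tx": 0,"ty": 0,"tz": 0,"yaw": 0,"hand": 0},
])

```text
t: 4.65
tcp_pos: [0.559, -0.049, 0.3477]
ee_rot: [[-0.901, -0.434, 0.001], [-0.434, 0.901, -0.002], [-0.0, -0.002, -1.0]]
force: [0.3, -5.4, -0.8]
gripper_width: 0.145
finger_force: 25.0
```

```bash
python3 go.py
```

```text
4.65 [ 0.559  -0.049   0.3477] [-0.2099  0.3617  1.6631 -0.0016  1.1157 -2.2284] d [0.049  0.8735 0.7233] head -2.6932133171258057 dyaw -6.282105970715598 [ 0.3112 -5.3716 -0.7995] [-0.8644 -0.3827  0.0211]
```

Gripped at about 13 mm wide. Next I turn clockwise (yaw +), 0.45 rad first, since it's at least 0.6 rad open.

Emit:
jog_arm([
  {"tx": 0,"ty": -0.8,"tz": 0,"yaw": 0.06,"hand": 0},
  {"tx": 0,"ty": -0.8,"tz": 0,"yaw": 0.13,"hand": 0},
  {"tx": 0,"ty": -0.8,"tz": 0,"yaw": 0.2,"hand": 0},
  {"tx": 0,"ty": -0.8,"tz": 0,"yaw": 0.27,"hand": 0},
  {"tx": 0,"ty": -0.8,"tz": 0,"yaw": 0.34,"hand": 0},
  {"tx": 0,"ty": -0.8,"tz": 0,"yaw": 0.4,"hand": 0},
  {"tx": 0,"ty": -0.8,"tz": 0,"yaw": 0.45,"hand": 0},
], force=15)

```text
t: 5.35
tcp_pos: [0.5591, -0.0492, 0.3477]
ee_rot: [[-1.0, 0.004, 0.0], [0.004, 1.0, -0.0], [-0.0, -0.0, -1.0]]
force: [0.6, -2.9, -0.4]
gripper_width: 0.149
finger_force: 15.0
```

```bash
cat > s.py <<'E'
from cell import get_obs
import numpy as np
np.set_printoptions(precision=3,suppress=True)
o=get_obs();R=o["ee_rot"];print(round(o["t"],2),o["tcp_pos"],"head %.4f"%np.arctan2(R[1,0],R[0,0]),"j6 %.3f"%o["joints"][5],"F",o["force"],"M",o["wrist_torque"],"tau6 %.3f"%o["tau"][5],"w %.3f"%o["gripper_width"])
E
python3 s.py
```

```text
5.35 [ 0.559 -0.049  0.348] head 3.1375 j6 -1.777 F [ 0.611 -2.921 -0.418] M [-0.442 -0.285  0.014] tau6 -0.502 w 0.149
```

Emit:
jog_arm([
  {"tx": 0,"ty": -0.3,"tz": 0,"yaw": 0.05,"hand": 0},
  {"tx": 0,"ty": -0.3,"tz": 0,"yaw": 0.1,"hand": 0},
])

```text
t: 5.55
tcp_pos: [0.5591, -0.0493, 0.3477]
ee_rot: [[-0.995, 0.104, 0.0], [0.104, 0.995, 0.0], [-0.0, 0.0, -1.0]]
force: [0.7, -1.6, -0.7]
gripper_width: 0.15
finger_force: 15.0
```

```bash
python3 s.py
```

```text
5.55 [ 0.559 -0.049  0.348] head 3.0377 j6 -1.678 F [ 0.667 -1.57  -0.669] M [-0.293 -0.341  0.057] tau6 -0.603 w 0.150
```

Emit:
jog_arm([
  {"tx": 0,"ty": -0.2,"tz": 0,"yaw": 0.05,"hand": 0},
  {"tx": 0,"ty": -0.2,"tz": 0,"yaw": 0.1,"hand": 0},
])

```text
t: 5.75
tcp_pos: [0.5591, -0.0493, 0.3477]
ee_rot: [[-0.979, 0.203, 0.0], [0.203, 0.979, 0.001], [-0.0, 0.001, -1.0]]
force: [0.1, -1.3, -0.2]
gripper_width: 0.148
finger_force: 15.0
```

```bash
python3 s.py
```

```text
5.75 [ 0.559 -0.049  0.348] head 2.9377 j6 -1.578 F [ 0.061 -1.268 -0.208] M [-0.168 -0.284  0.064] tau6 -0.602 w 0.148
```

Emit:
jog_arm([
  {"tx": 0,"ty": -0.2,"tz": 0,"yaw": 0.05,"hand": 0},
  {"tx": 0,"ty": -0.2,"tz": 0,"yaw": 0.1,"hand": 0},
])

```text
t: 5.95
tcp_pos: [0.5591, -0.0494, 0.3477]
ee_rot: [[-0.954, 0.299, 0.0], [0.299, 0.954, 0.001], [-0.0, 0.001, -1.0]]
force: [1.0, -1.4, 0.5]
gripper_width: 0.145
finger_force: 15.0
```

```bash
python3 s.py
```

```text
5.95 [ 0.559 -0.049  0.348] head 2.8377 j6 -1.479 F [ 1.016 -1.367  0.485] M [-0.049 -0.308  0.071] tau6 -0.602 w 0.145
```

Emit:
jog_arm([
  {"tx": 0,"ty": 0,"tz": 0,"yaw": 0.05,"hand": 0},
  {"tx": 0,"ty": 0,"tz": 0,"yaw": 0.1,"hand": 0},
])

```text
t: 6.15
tcp_pos: [0.5591, -0.0494, 0.3477]
ee_rot: [[-0.92, 0.393, 0.0], [0.393, 0.92, 0.001], [0.0, 0.001, -1.0]]
force: [1.1, -1.0, 0.2]
gripper_width: 0.146
finger_force: 15.0
```

```bash
python3 s.py
```

```text
6.15 [ 0.559 -0.049  0.348] head 2.7376 j6 -1.379 F [ 1.133 -1.012  0.2  ] M [-0.039 -0.306  0.026] tau6 -0.598 w 0.146
```

Emit:
jog_arm([
  {"tx": 0,"ty": 0,"tz": 0,"yaw": 0.05,"hand": 0},
  {"tx": 0,"ty": 0,"tz": 0,"yaw": 0.1,"hand": 0},
])

```text
t: 6.35
tcp_pos: [0.5591, -0.0494, 0.3477]
ee_rot: [[-0.876, 0.483, 0.0], [0.483, 0.876, 0.001], [0.0, 0.001, -1.0]]
force: [1.5, -0.4, -0.6]
gripper_width: 0.147
finger_force: 15.0
```

```bash
python3 s.py
```

```text
6.35 [ 0.559 -0.049  0.348] head 2.6376 j6 -1.279 F [ 1.508 -0.366 -0.6  ] M [-0.089 -0.399  0.035] tau6 -0.598 w 0.147
```

Emit:
jog_arm([
  {"tx": 0,"ty": 0,"tz": 0,"yaw": 0.05,"hand": 0},
  {"tx": 0,"ty": 0,"tz": 0,"yaw": 0.1,"hand": 0},
])

```text
t: 6.55
tcp_pos: [0.5591, -0.0493, 0.3477]
ee_rot: [[-0.823, 0.568, 0.0], [0.568, 0.823, 0.001], [0.0, 0.001, -1.0]]
force: [1.5, -0.2, -0.5]
gripper_width: 0.145
finger_force: 15.0
```

```bash
python3 s.py
```

```text
6.55 [ 0.559 -0.049  0.348] head 2.5377 j6 -1.179 F [ 1.523 -0.206 -0.474] M [ 0.011 -0.358 -0.013] tau6 -0.598 w 0.145
```

Emit:
jog_arm([
  {"tx": 0,"ty": 0,"tz": 0,"yaw": 0.05,"hand": 0},
  {"tx": 0,"ty": 0,"tz": 0,"yaw": 0.1,"hand": 0},
])

```text
t: 6.75
tcp_pos: [0.5591, -0.0493, 0.3477]
ee_rot: [[-0.762, 0.647, 0.0], [0.647, 0.762, 0.001], [0.0, 0.001, -1.0]]
force: [1.6, -0.2, -0.6]
gripper_width: 0.147
finger_force: 15.0
```

```bash
python3 s.py
```

```text
6.75 [ 0.559 -0.049  0.348] head 2.4376 j6 -1.079 F [ 1.633 -0.232 -0.61 ] M [-0.012 -0.37   0.032] tau6 -0.598 w 0.147
```

Emit:
jog_arm([
  {"tx": 0,"ty": 0,"tz": 0,"yaw": 0.05,"hand": 0},
  {"tx": 0,"ty": 0,"tz": 0,"yaw": 0.1,"hand": 0},
])

```text
t: 6.95
tcp_pos: [0.5592, -0.0493, 0.3477]
ee_rot: [[-0.694, 0.72, 0.001], [0.72, 0.694, 0.001], [0.0, 0.001, -1.0]]
force: [0.9, -0.4, -0.8]
gripper_width: 0.146
finger_force: 15.0
```

```bash
python3 s.py
```

```text
6.95 [ 0.559 -0.049  0.348] head 2.3376 j6 -0.979 F [ 0.946 -0.403 -0.829] M [-0.036 -0.334  0.047] tau6 -0.598 w 0.146
```

Emit:
jog_arm([
  {"tx": 0,"ty": 0,"tz": 0,"yaw": 0.05,"hand": 0},
  {"tx": 0,"ty": 0,"tz": 0,"yaw": 0.1,"hand": 0},
])

```text
t: 7.15
tcp_pos: [0.5592, -0.0493, 0.3477]
ee_rot: [[-0.619, 0.786, 0.001], [0.786, 0.619, 0.001], [0.0, 0.001, -1.0]]
force: [1.3, -0.6, -0.5]
gripper_width: 0.147
finger_force: 15.0
```

```bash
python3 s.py
```

```text
7.15 [ 0.559 -0.049  0.348] head 2.2377 j6 -0.879 F [ 1.256 -0.585 -0.526] M [-0.084 -0.443 -0.001] tau6 -0.598 w 0.147
```

Emit:
jog_arm([
  {"tx": 0,"ty": 0,"tz": 0,"yaw": 0.05,"hand": 0},
  {"tx": 0,"ty": 0,"tz": 0,"yaw": 0.1,"hand": 0},
])

```text
t: 7.35
tcp_pos: [0.5592, -0.0493, 0.3477]
ee_rot: [[-0.537, 0.844, 0.001], [0.844, 0.537, 0.001], [0.001, 0.001, -1.0]]
force: [0.8, 0.4, -0.4]
gripper_width: 0.147
finger_force: 15.0
```

```bash
python3 s.py
```

```text
7.35 [ 0.559 -0.049  0.348] head 2.1376 j6 -0.779 F [ 0.763  0.4   -0.377] M [-0.02  -0.381  0.057] tau6 -0.598 w 0.147
```

Emit:
jog_arm([
  {"tx": 0,"ty": 0,"tz": 0,"yaw": 0.05,"hand": 0},
  {"tx": 0,"ty": 0,"tz": 0,"yaw": 0.1,"hand": 0},
])

```text
t: 7.55
tcp_pos: [0.5592, -0.0493, 0.3477]
ee_rot: [[-0.45, 0.893, 0.001], [0.893, 0.45, 0.001], [0.001, 0.001, -1.0]]
force: [1.1, 0.2, -1.0]
gripper_width: 0.153
finger_force: 15.1
```

```bash
python3 s.py
```

```text
7.55 [ 0.559 -0.049  0.348] head 2.0380 j6 -0.679 F [ 1.134  0.156 -0.978] M [-0.042 -0.367  0.36 ] tau6 -0.330 w 0.153
```

Torque rose to 0.36 N m, so it has bottomed, with the housing twisted about 0.045 rad. I hold for 0.2 s, then back off by 1.571 plus about 0.055 of wind-up, 1.626 in all.

Emit:
jog_arm([
  {"tx": 0,"ty": 0,"tz": 0,"yaw": 0,"hand": 0},
  {"tx": 0,"ty": 0,"tz": 0,"yaw": 0,"hand": 0},
])

```text
t: 7.75
tcp_pos: [0.5592, -0.0493, 0.3477]
ee_rot: [[-0.453, 0.891, 0.001], [0.891, 0.453, 0.001], [0.001, 0.001, -1.0]]
force: [2.1, 2.5, -1.0]
gripper_width: 0.149
finger_force: 15.0
```

```bash
python3 s.py
```

```text
7.75 [ 0.559 -0.049  0.348] head 2.0413 j6 -0.682 F [ 2.093  2.477 -1.021] M [ 0.205 -0.55   0.207] tau6 0.331 w 0.149
```

Emit:
jog_arm([
  {"tx": 0,"ty": 0,"tz": 0,"yaw": -0.1,"hand": 0},
  {"tx": 0,"ty": 0,"tz": 0,"yaw": -0.2,"hand": 0},
  {"tx": 0,"ty": 0,"tz": 0,"yaw": -0.3,"hand": 0},
  {"tx": 0,"ty": 0,"tz": 0,"yaw": -0.4,"hand": 0},
  {"tx": 0,"ty": 0,"tz": 0,"yaw": -0.5,"hand": 0},
  {"tx": 0,"ty": 0,"tz": 0,"yaw": -0.6,"hand": 0},
  {"tx": 0,"ty": 0,"tz": 0,"yaw": -0.7,"hand": 0},
  {"tx": 0,"ty": 0,"tz": 0,"yaw": -0.8,"hand": 0},
])

```text
t: 8.55
tcp_pos: [0.5591, -0.0494, 0.3477]
ee_rot: [[-0.956, 0.293, 0.0], [0.293, 0.956, 0.001], [-0.0, 0.001, -1.0]]
force: [1.7, 0.7, -0.5]
gripper_width: 0.15
finger_force: 15.0
```

```bash
python3 s.py
```

```text
8.55 [ 0.559 -0.049  0.348] head 2.8445 j6 -1.486 F [ 1.738  0.717 -0.535] M [ 0.197 -0.462 -0.055] tau6 1.257 w 0.150
```

Emit:
jog_arm([
  {"tx": 0,"ty": 0,"tz": 0,"yaw": -0.11,"hand": 0},
  {"tx": 0,"ty": 0,"tz": 0,"yaw": -0.22,"hand": 0},
  {"tx": 0,"ty": 0,"tz": 0,"yaw": -0.33,"hand": 0},
  {"tx": 0,"ty": 0,"tz": 0,"yaw": -0.44,"hand": 0},
  {"tx": 0,"ty": 0,"tz": 0,"yaw": -0.55,"hand": 0},
  {"tx": 0,"ty": 0,"tz": 0,"yaw": -0.66,"hand": 0},
  {"tx": 0,"ty": 0,"tz": 0,"yaw": -0.77,"hand": 0},
  {"tx": 0,"ty": 0,"tz": 0,"yaw": -0.826,"hand": 0},
])

```text
t: 9.35
tcp_pos: [0.5591, -0.0496, 0.3477]
ee_rot: [[-0.863, -0.504, 0.0], [-0.504, 0.863, 0.001], [-0.001, 0.0, -1.0]]
force: [0.7, 0.2, -1.0]
gripper_width: 0.146
finger_force: 15.0
```

```bash
python3 s.py
```

```text
9.35 [ 0.559 -0.05   0.348] head -2.6130 j6 -2.311 F [ 0.706  0.22  -0.978] M [ 0.099 -0.388 -0.07 ] tau6 0.189 w 0.146
```

Emit:
jog_arm([
  {"tx": 0,"ty": 0,"tz": 0,"yaw": 0,"hand": 1},
  {"tx": 0,"ty": 0,"tz": 0,"yaw": 0,"hand": 1},
  {"tx": 0,"ty": 0,"tz": 0,"yaw": 0,"hand": 1},
  {"tx": 0,"ty": 0,"tz": 0,"yaw": 0,"hand": 1},
  {"tx": 0,"ty": 0,"tz": 0,"yaw": 0,"hand": 1},
  {"tx": 0,"ty": 0,"tz": 0,"yaw": 0,"hand": 1},
  {"tx": 0,"ty": 0,"tz": 0,"yaw": 0,"hand": 1},
  {"tx": 0,"ty": 0,"tz": 0,"yaw": 0,"hand": 1},
])

```text
t: 10.15
tcp_pos: [0.559, -0.0496, 0.3477]
ee_rot: [[-0.866, -0.5, -0.0], [-0.5, 0.866, 0.0], [-0.0, 0.0, -1.0]]
force: [0.3, 0.7, 1.0]
gripper_width: 0.838
finger_force: 0.0
```

Emit:
jog_arm([
  {"tx": 0,"ty": 0,"tz": -10,"yaw": 0,"hand": 1},
  {"tx": 0,"ty": 0,"tz": -30,"yaw": 0,"hand": 1},
  {"tx": 0,"ty": 0,"tz": -55,"yaw": 0,"hand": 1},
  {"tx": 0,"ty": 0,"tz": -75,"yaw": 0,"hand": 1},
  {"tx": 0,"ty": 0,"tz": -77,"yaw": 0,"hand": 1},
  {"tx": 0,"ty": 0,"tz": -77,"yaw": 0,"hand": 1},
  {"tx": 0,"ty": 0,"tz": -77,"yaw": 0,"hand": 1},
])

```text
t: 10.85
tcp_pos: [0.5585, -0.0496, 0.4237]
ee_rot: [[-0.866, -0.501, -0.002], [-0.501, 0.866, 0.0], [0.001, 0.001, -1.0]]
force: [-0.5, -0.4, -1.0]
gripper_width: 1.0
finger_force: 0.0
```

```bash
python3 s.py
python3 - <<'E'
from cell import *
import cv2,numpy as np
f=grab_frame("wrist");np.savez("w2.npz",**f);cv2.imwrite("pics/w2.png",f["pixels"])
E
```

```text
10.85 [ 0.559 -0.05   0.424] head -2.6174 j6 -2.307 F [-0.538 -0.351 -0.95 ] M [ 0.023 -0.128 -0.011] tau6 -0.000 w 1.000
```

View pics/w2.png

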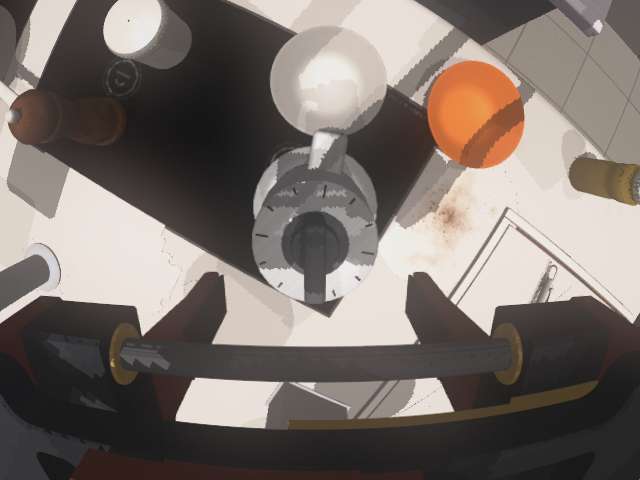

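The wrist view shows the bar at (315,245)-(314,303), in line with the tool (heading 0.52), so it is about 1.57 rad open. The bowl (328,80), shaker (147,32), pepper mill (65,115) and bottle (605,180) are standing, and the fingers are clear.

```bash
python3 -c "
from cell import sign_off;print(sign_off())"
```

```text
the job is handed in; nothing more can be done
None
```

I turned the adjuster in until it bottomed (torque rose to about 0.36 N m, well under the 0.8 N m limit), backed it off about a quarter turn, released it and handed the job in; the bowl, shaker, bottle and pepper mill were not touched, and no verdict came back.

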